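# Slide a flat tag out of its rack and mark the parcel

## Task

Mark the weighed parcel with the orange tag: slide the orange tag forward along its lane until its end sticks out over the front edge of the tag rack, grip it by that end, and lay it flat on top of the green parcel that lies by itself on the worktop, in the middle and lengthwise along the parcel. Leave the blue tag where it is and do not shift the parcel.

Things in the scene. Friction and masses are not known exactly. Their poses are not given: they have to be found in the camera images.
- orange_tag_center (a point): Centre (half-way up) of the loose orange flat tag, 120 long (x, along the lane) x 46 wide (y) x 6 mm thick, about 60 g. It lies in one rack lane, top flush with the rails, so cannot be gripped there. At least 45 mm of lane behind it is empty: closed fingertips fit there to push its rear edge forward. Sticking out more than 60 mm it tips off.
- blue_tag_center (a point): Centre of the blue tag, the same in size, lying in the other lane; it stays where it is.
- rack: Pale grey rack with aluminium rails, fixed: 210 long (x), 130 wide (y), 46 high; origin at its underside's centre, z up. Two lanes along x, 50 wide, centred at y = +32 and -32, floor 40 above the worktop, rails 6 high beside them; a 6 high wall closes their back (x = 97 to 105), the front (x = -105, robot side) is open and drops straight to the worktop. All in mm.
- parcel_top (a point): Centre of the top face of the loose green film-wrapped parcel with black tape bands (0.9 kg), 49 mm above the worktop. The top is 124 mm wide (x axis) x 230 mm long (y axis), z up.

How it is judged:
By the outcome, as a careful person would: the job done as asked, in the order asked, and still so for the second after the job is handed in, with the robot touching nothing.
It also fails if it takes over 53 s, if anything falls off the work surface, if the arm or the gripper's body presses on something with over 40 N, if the wrist force passes 120 N, or if a joint passes its speed limit or range.

## Robot

A 6-joint arm with a two-finger parallel gripper is mounted at the origin on a cart in front of the work surface, level with it; the furniture and walls round the work are solid. World frame = base frame: x ahead of the robot, y to its left, z up, the work surface at z = 0. Lengths are in m, angles in rad, forces in N, time in s.
With the tool pointing down it reaches from about 0.425 to 0.95 m from the base axis. Payload 3.5 kg.
Tool frame: the origin (TCP) lies at the very end of the fingers, on their centre line; the grasp point (between the pads) lies 19 mm behind it; z points along the fingers, y is the direction in which the jaws open and shut (so a half turn about z gives the same grasp; the last joint's range is limited). The gripper opens to 85 mm and grips with 20 to 120 N. Pads are 22 mm wide; open, the fingers measure 114 mm over their backs; the gripper's body (76 mm by 85 mm) begins 54 mm behind the grasp point. The pads swing forward as they close: fully open they stand 13 mm farther back than shut.
Start: joints at [-1.432, 0.286, 1.577, -0, 1.279, -0.15], TCP at [0.192, -0.647, 0.231] pointing down, gripper open.
Joint ranges: [-2.77, 2.77], [-0.9, 2.22], [0.21, 2.48], [-1.53, 4.67], [0.24, 2.81], [-2.84, 2.84]. Speed limits (rad/s): [2.79, 2.79, 3.14, 3.14, 3.14, 3.14].

## Interface

Orientations are given as a unit quaternion [x, y, z, w].
In Python, from plant import get_state, read_camera, get_calibration, ticket, search_frame, cut_out, pinpoint gives the robot as it stands.
- The arm moves only by the tool move_arm, never from a script. Its argument "plan" is a list that holds one entry, the list of rows, each a list of 7 numbers: the turn, a rotation vector about the tool's x, y, z in degrees, then the shift along the tool's x, y, z in m, then the finger opening in m, from 0 to 0.0854. In form: [[[ax, ay, az, x, y, z, hand], ...]]. A call has exactly 5 rows; each row is the pose to reach, as a shift and turn from the pose measured when the call began, along the tool's axes at that moment; what a row does not reach only later rows make up. A row lasts 1/8 s, in which the tool goes at most 62.5 mm and 10.7 degrees, less where a joint would pass 70% of its speed; a pose out of reach is approached as far as the arm can. A call with a gripper value outside its range is refused whole. The fingers move at their own pace and stop on an object; "force" is the grip in N (left out, the last holds). Time passes only in rows, so rows that repeat a pose let the fingers close, or fill a call up. It gives the time, the measured TCP pose, the force and the opening at its end, in the units of the state.
- get_state(): the state, without advancing time (a new reading comes with each control period).
- read_camera(name): name is "side" or "top" or "wrist"; returns the picture (384x512x3 uint8, red, green, blue); there is no depth.
- get_calibration(name): a dict with "mtx" (3x3 intrinsics, pixels), "extrinsics" (4x4, takes a point from camera to world coordinates); the wrist camera has in their place "hand_eye" (4x4, takes a point from camera to tool coordinates, whose origin is the TCP and whose axes are the flange's). Camera axes: x right, y up, looking along -z (the intrinsics and any distortion apply to the point x, -y, -z); pixel columns grow to the right and rows downward; lengths in m; the calibration is good to about 2 mm. A picture is of the moment at which its call begins: read the wrist's pose just before it. get_calibration takes no time and is no camera call.
- ticket.sign_off(): hands the job in, once; it reports no verdict.
Trained networks look in the newest picture that a camera, given by its name, has taken for a name from the list of things; names that differ only in an ending like _2 or _b are one class to them, and where a whole thing is asked for, a point or a joint stands for the part that bears it (a point fixed in the world has none). Each returns a list of dicts, best first, with "p" (0 to 1); they miss things now and then, are a little off and sometimes report something else, mostly with a low value. They report only what shows in the picture. A call takes as long as a camera call.
- search_frame(camera, query): "centre" ([column, row] in pixels, amid what is visible of it).
- cut_out(camera, query): "pixels" (384x512 bool, what is visible of it) and "centre" ([column, row] in pixels, amid what is visible of it).
- pinpoint(camera, query): "centre" ([column, row] in pixels: a listed point, or the origin of a listed thing).
The state is a dict: "time": time; "qpos": joint angles; "dq": joint speeds; "joint_efforts": joint torques, N m; "eef_pos": TCP position; "tcp_rot": TCP orientation; "contact_force": force on the tool from outside, world axes, zero at the start; "wrist_torque": the same for the moment, N m; "opening": opening from 0.0 (shut) to 1.0 (fully open).
Only numpy, scipy, OpenCV 4.12 (cv2) and the standard library are available. Lean on these libraries where they do the work, as an engineer would, in place of code of your own. Each camera call takes 0.05 s, during which the arm holds its last target.

## Working session

There is one attempt and no reset: what is moved stays moved. The work goes in short steps, Python scripts to look and compute and a tool call to move; the robot and the scene stay as the last step left them, time stands still between calls to the robot, and variables do not carry over. Pictures are saved under pics/ and viewed, and the job is handed in when it is done.

Besides the shell and the picture viewer there is one more tool, called after "Request:" as name(argument=value, ...) on one line, values as JSON. move_arm: Moves the arm, as the interface text tells. Its arguments: {"type":"object","properties":{"plan":{"type":"array","items":{"type":"array","items":{"type":"array","items":{"type":"number"}}}},"force":{"type":"number"}},"required":["plan"]}

```bash
mkdir -p pics; ls
python3 - <<'E'
from plant import *
import cv2,numpy as np
s=get_state();print(s)
for c in ("top","side","wrist"):
    im=read_camera(c);cv2.imwrite(f"pics/{c}0.png",im[:,:,::-1])
    k=get_calibration(c);print(c,{a:np.round(np.array(b),4).tolist() for a,b in k.items()})
    for q in ("orange_tag_center","blue_tag_center","rack","parcel_top"):
        print(c,q,[(np.round(d["centre"],1).tolist(),round(d["p"],2)) for d in pinpoint(c,q)][:4])
print(get_state()["time"])
E
```

```text
pics
{'time': 0.0, 'qpos': array([-1.43201421e+00,  2.87199818e-01,  1.57816856e+00, -8.82543722e-07,
        1.27859016e+00, -1.50040989e-01]), 'dq': array([-0.00011174,  0.00192787, -0.00030368, -0.00054751, -0.00110211,
       -0.00071744]), 'joint_efforts': array([ 9.49463356e-04, -4.05978155e+01, -2.92627788e+01, -1.51033345e-05,
        5.81506189e-03, -4.96192612e-06]), 'eef_pos': array([ 0.19216691, -0.64638853,  0.22992897]), 'tcp_rot': array([ 9.89590050e-01,  1.43910158e-01,  6.23684623e-06, -1.18292443e-03]), 'contact_force': array([-0.72770303,  1.13275152,  0.06869537]), 'wrist_torque': array([-0.04194873,  0.04445038,  0.01705222]), 'opening': 0.9979380062039834}
top {'mtx': [[451.5894, 0.0, 261.748], [0.0, 451.5894, 192.8031], [0.0, 0.0, 1.0]], 'extrinsics': [[0.0405, 0.9788, -0.2009, 0.3732], [-0.9992, 0.0392, -0.0104, 0.0569], [-0.0023, 0.2011, 0.9796, 0.9592], [0.0, 0.0, 0.0, 1.0]]}
top orange_tag_center [([378.1, 190.8], 0.93)]
top blue_tag_center [([348.4, 189.2], 0.63)]
top rack []
top parcel_top [([188.8, 202.0], 0.96)]
side {'mtx': [[475.128, 0.0, 261.3962], [0.0, 475.128, 194.2467], [0.0, 0.0, 1.0]], 'extrinsics': [[0.9987, -0.0188, 0.0468, 0.6088], [0.0504, 0.3973, -0.9163, -0.7901], [-0.0014, 0.9175, 0.3978, 0.4345], [0.0, 0.0, 0.0, 1.0]]}
side orange_tag_center [([256.2, 270.6], 0.92)]
side blue_tag_center [([259.1, 249.1], 0.74)]
side rack [([268.7, 284.6], 0.58), ([255.9, 271.9], 0.32)]
side parcel_top [([254.7, 171.2], 0.59)]
wrist {'mtx': [[319.7688, 0.0, 250.358], [0.0, 319.7688, 191.2608], [0.0, 0.0, 1.0]], 'hand_eye': [[0.0004, 0.9519, 0.3065, 0.0795], [1.0, -0.0006, 0.0006, -0.0018], [0.0007, 0.3065, -0.9519, -0.1426], [0.0, 0.0, 0.0, 1.0]]}
wrist orange_tag_center []
wrist blue_tag_center []
wrist rack []
wrist parcel_top []
0.75
```

View pics/top0.png

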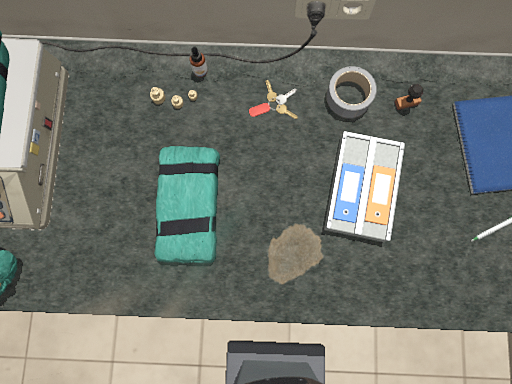

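View pics/side0.png

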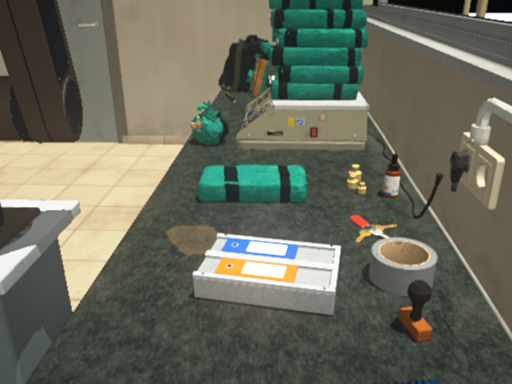

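```bash
cat > h.py <<'E'
from plant import *
import cv2,numpy as np
from scipy.spatial.transform import Rotation as R
def ext(c,s=None):
    k=get_calibration(c)
    if c!="wrist": return k["mtx"],np.array(k["extrinsics"])
    T=np.eye(4);T[:3,:3]=R.from_quat(s["tcp_rot"]).as_matrix();T[:3,3]=s["eef_pos"]
    return k["mtx"],T@np.array(k["hand_eye"])
def toW(c,uv,z,s=None):
    K,E=ext(c,s);uv=np.atleast_2d(uv).astype(float)
    d=np.c_[(uv[:,0]-K[0][2])/K[0][0],-(uv[:,1]-K[1][2])/K[1][1],-np.ones(len(uv))]@E[:3,:3].T
    t=(z-E[2,3])/d[:,2];return E[:3,3]+d*t[:,None]
def toP(c,P,s=None):
    K,E=ext(c,s);p=(np.atleast_2d(P)-E[:3,3])@E[:3,:3]
    return np.c_[K[0][2]+K[0][0]*p[:,0]/-p[:,2],K[1][2]-K[1][1]*p[:,1]/-p[:,2]]
def rel(target,q,s=None):
    s=s or get_state();r=R.from_quat(s["tcp_rot"])
    return np.round(r.inv().apply(np.array(target)-s["eef_pos"]),4),np.round((r.inv()*R.from_quat(q)).as_rotvec(degrees=True),2)
def rect(m):
    return cv2.minAreaRect(np.argwhere(m)[:,::-1].astype(np.float32))
def wrect(c,m,z,s=None):
    P=toW(c,np.argwhere(m)[:,::-1],z,s)[:,:2]
    (cx,cy),(w,h),a=cv2.minAreaRect((P*1000).astype(np.float32))
    if w<h: w,h,a=h,w,a+90
    a=(a+90)%180-90
    return np.round([cx,cy,w,h,a],1)
E
python3 - <<'E'
from h import *
print(toW("top",[378.1,190.8],.043),toW("side",[256.2,270.6],.043))
print(toW("top",[348.4,189.2],.043),toW("side",[259.1,249.1],.043))
print(toW("top",[188.8,202],.049),toW("side",[254.7,171.2],.049))
for c in("top","side"):
  im=read_camera(c)
  for q,z in (("orange_tag_center",.046),("blue_tag_center",.046),("rack",.046),("parcel_top",.049)):
    r=cut_out(c,q)
    for d in r[:2]: print(c,q,round(d["p"],2),d["pixels"].sum(),wrect(c,d["pixels"],z))
im=cv2.imread("pics/top0.png")[120:250,310:420];cv2.imwrite("pics/topz.png",cv2.resize(im,None,fx=4.5,fy=4.5,interpolation=cv2.INTER_CUBIC))
im=cv2.imread("pics/side0.png")[220:320,180:350];cv2.imwrite("pics/sidez.png",cv2.resize(im,None,fx=4.5,fy=4.5,interpolation=cv2.INTER_CUBIC))
E
```

```text
[[ 0.57494042 -0.17405831  0.043     ]] [[ 0.5695748  -0.17830073  0.043     ]]
[[ 0.5758746  -0.11259621  0.043     ]] [[ 0.57041827 -0.11366594  0.043     ]]
[[0.53463071 0.21520642 0.049     ]] [[0.54144585 0.23023377 0.049     ]]
top blue_tag_center 0.94 1327 [ 569.3 -111.5  124.3   48.5   -7.9]
top rack 0.73 3851 [ 585.5 -144.9  216.   133.7   -9.4]
top parcel_top 0.8 6831 [533.8 220.  240.8 126.6   1.3]
side orange_tag_center 0.7 1314 [ 570.3 -180.2  119.5   48.2   -9.7]
side blue_tag_center 0.71 1030 [ 571.6 -115.4  119.2   47.3   -9.1]
side rack 0.55 6327 [ 586.4 -176.2  209.9  183.5   -9.2]
side parcel_top 0.86 3768 [541.3 165.4 231.8 213.1   2.6]
```

View pics/topz.png

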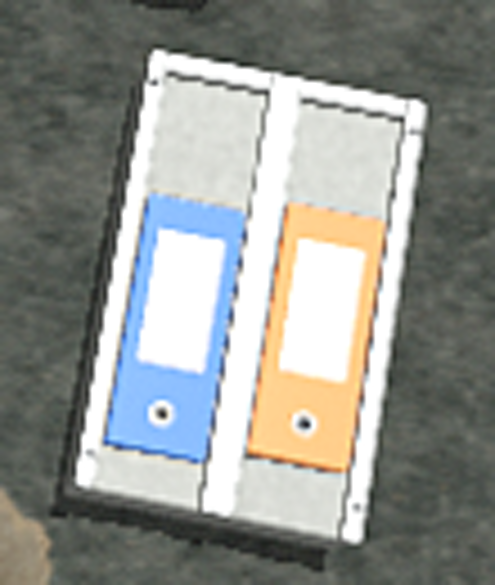

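View pics/sidez.png

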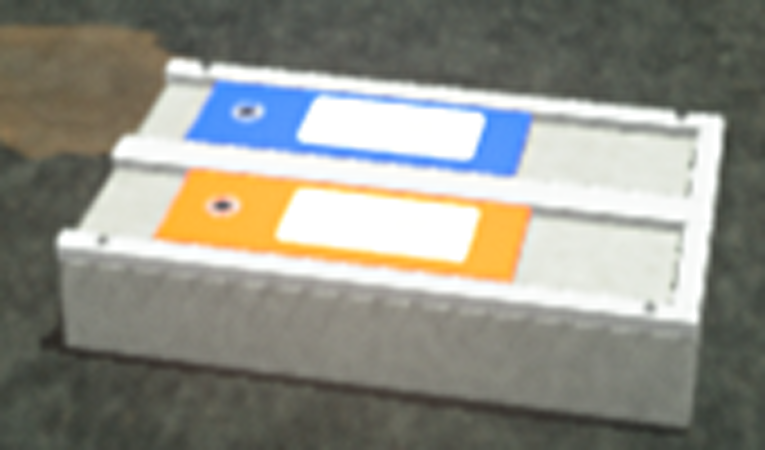

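Run:
```python
from h import *
def fit(model,W):
    m=np.array(model);mc=m.mean(0);wc=W.mean(0)
    a=m-mc;b=W-wc
    th=np.arctan2((a[:,0]*b[:,1]-a[:,1]*b[:,0]).sum(),(a*b).sum())
    Rm=np.array([[np.cos(th),-np.sin(th)],[np.sin(th),np.cos(th)]])
    o=wc-Rm@mc
    return o,np.degrees(th),np.round((W-(m@Rm.T+o)),1).tolist()
top=lambda p:np.array(p)/4.5+[310-.4,120-.4]
side=lambda p:np.array(p)/4.5+[180-.4,220-.4]
print(fit([(105,65),(105,-65),(-105,-65),(-105,65)],toW("top",top([(150,52),(425,103),(360,543),(77,487)]),.046)[:,:2]*1e3))
print(fit([(105,65),(105,-65),(-105,-65),(-105,65)],toW("side",side([(722,118),(695,322),(58,237),(170,62)]),.046)[:,:2]*1e3))
t=[(60,23),(60,-23),(-60,-23),(-60,23)]
print("o",fit(t,toW("top",top([(288,204),(387,219),(348,472),(248,457)]),.046)[:,:2]*1e3))
print("o",fit(t,toW("side",side([(530,207),(515,282),(153,238),(190,170)]),.046)[:,:2]*1e3))
print("b",fit(t,toW("top",top([(148,195),(246,210),(207,462),(104,443)]),.046)[:,:2]*1e3))
print(get_state()["time"])
im=cv2.imread("pics/top0.png")[140:270,140:235];cv2.imwrite("pics/parz.png",cv2.resize(im,None,fx=4.5,fy=4.5,interpolation=cv2.INTER_CUBIC))
```

```text
(array([ 586.95792923, -148.22878062]), np.float64(-8.982160088476801), [[0.0, 0.2], [0.3, -0.3], [-0.1, 0.7], [-0.2, -0.6]])
(array([ 588.92353206, -148.17496273]), np.float64(-9.701732888672277), [[-0.4, 0.0], [0.3, -0.4], [0.8, 2.4], [-0.6, -2.0]])
o (array([ 566.96630418, -177.66043037]), np.float64(-8.953777315084588), [[-0.6, -0.3], [1.2, -0.6], [0.8, 0.6], [-1.3, 0.2]])
o (array([ 569.57354047, -178.95052585]), np.float64(-9.024966130811512), [[-0.6, -0.3], [1.0, -0.0], [0.1, 1.1], [-0.4, -0.7]])
b (array([ 569.27599295, -112.90723822]), np.float64(-8.86722987171384), [[-1.2, -0.2], [0.5, -0.2], [0.5, -0.4], [0.2, 0.7]])
1.25
```

View pics/parz.png

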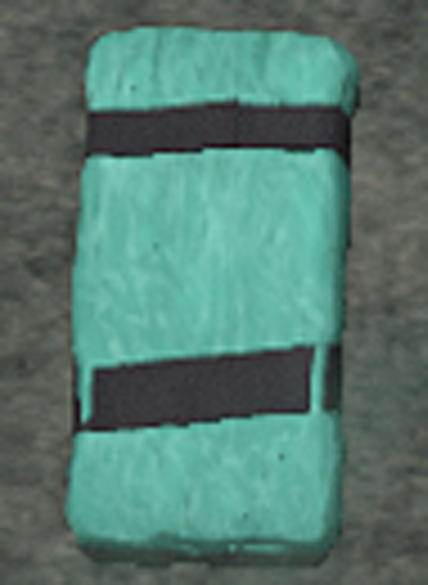

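```bash
cat >> h.py <<'E'
def down(yaw): # tool x at yaw deg, pointing down
    p=np.radians(yaw)/2;return [np.cos(p),np.sin(p),0,0]
E
python3 - <<'E'
from h import *
print(rel([.653,-.191,.18],down(-9.1)))
E
```

```text
(array([ 0.5715, -0.3059,  0.0513]), array([-0.  ,  0.  , 25.65]))
```

Request:
move_arm(plan=[[[0,0,5,0.05,-0.027,0,0],[0,0,10,0.1,-0.054,0,0],[0,0,15,0.15,-0.081,0,0],[0,0,20,0.2,-0.108,0,0],[0,0,25,0.25,-0.135,0,0]]], force=60)

```text
time: 1.88
eef_pos: [0.3946, -0.4451, 0.2316]
tcp_rot: [0.997, -0.075, 0.0, 0.0]
contact_force: [1.1, -0.2, 0.0]
opening: 0.007
```

Run:
```python
from h import *
print(rel([.653,-.191,.18],down(-9.1)))
```

```text
(array([ 0.2173, -0.29  ,  0.0516]), array([ 0.03, -0.03,  0.47]))
```

Request:
move_arm(plan=[[[0,0,0.1,0.036,-0.048,0.0,0],[0,0,0.2,0.072,-0.096,0.01,0],[0,0,0.3,0.108,-0.144,0.02,0],[0,0,0.4,0.144,-0.192,0.03,0],[0,0,0.5,0.18,-0.24,0.04,0]]])

```text
time: 2.5
eef_pos: [0.6099, -0.2333, 0.1916]
tcp_rot: [0.997, -0.08, 0.001, 0.0]
contact_force: [0.5, -0.6, 0.8]
opening: 0.001
```

Run:
```python
from h import *
print(rel([.653,-.191,.18],down(-9.1)))
```

```text
(array([ 0.0358, -0.0486,  0.0116]), array([ 0.05, -0.07, -0.03]))
```

Request:
move_arm(plan=[[[0,0,0,0.0358,-0.0486,0.0116,0],[0,0,0,0.0358,-0.0486,0.0116,0],[0,0,0,0.0358,-0.0486,0.0116,0],[0,0,0,0.0358,-0.0486,0.0116,0],[0,0,0,0.0358,-0.0486,0.0116,0]]])

```text
time: 3.12
eef_pos: [0.6525, -0.1924, 0.1806]
tcp_rot: [0.997, -0.081, 0.001, 0.001]
contact_force: [-0.1, 0.1, 0.1]
opening: 0.003
```

Run:
```python
from h import *
s=get_state();print(s["eef_pos"],s["tcp_rot"],s["time"])
im=read_camera("wrist");cv2.imwrite("pics/w1.png",im[:,:,::-1])
cv2.imwrite("pics/w1z.png",cv2.resize(im[:,:,::-1],None,fx=1.5,fy=1.5))
t=toW
for q,z in (("orange_tag_center",.043),("blue_tag_center",.043),("rack",0)):
    print(q,[(d["centre"],d["p"],toW("wrist",d["centre"],z,s)) for d in pinpoint("wrist",q)])
print(toP("wrist",s["eef_pos"],s))
im=read_camera("side");cv2.imwrite("pics/s1.png",im[:,:,::-1])
```

```text
[ 0.65248272 -0.19241628  0.18061175] [ 9.96743596e-01 -8.06279333e-02  9.46128571e-04  6.67526569e-04] 3.125
orange_tag_center [([185.7, 272.4], 0.28, array([[ 0.56765809, -0.11092666,  0.043     ]]))]
blue_tag_center [([184.2, 273.8], 0.84, array([[ 0.56633114, -0.1090857 ,  0.043     ]]))]
rack [([217.2, 233.2], 0.89, array([[ 0.58565998, -0.14226266,  0.        ]]))]
[[254.45864878 253.45411729]]
```

View pics/w1z.png

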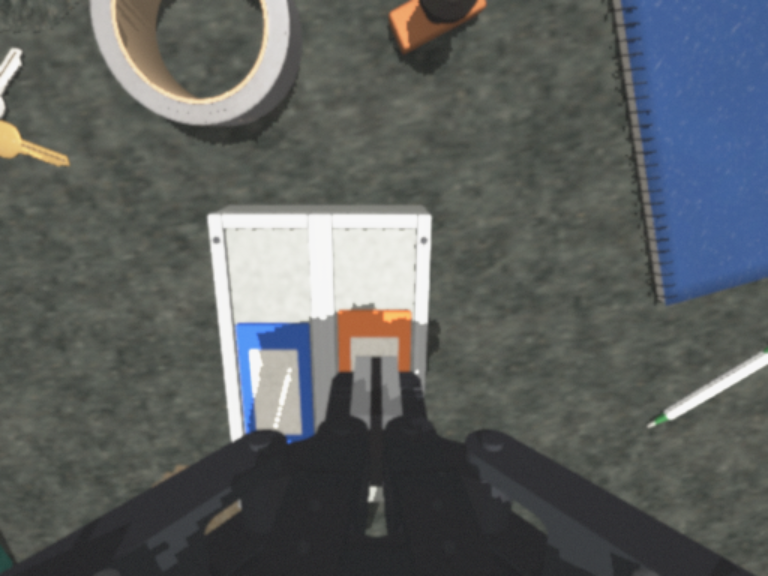

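View pics/s1.png

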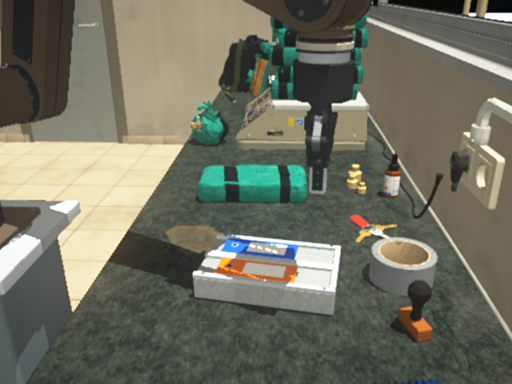

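Run:
```python
from h import *
s=dict(eef_pos=np.array([ 0.65248272,-0.19241628,0.18061175]),tcp_rot=[ 9.96743596e-01,-8.06279333e-02,9.46128571e-04,6.67526569e-04])
P=toW("wrist",(np.array([(209,214),(431,214),(338,310),(411,310),(333,227),(415,228),(237,323),(310,323)])-.25)/1.5,.046,s)
th=np.radians(-9.1);c,n=np.cos(th),np.sin(th)
L=(P[:,:2]-[.588,-.1482])@np.array([[c,-n],[n,c]])
print(np.round(P*1e3,1));print(np.round(L*1e3,1))
print(np.round(rel([.653,-.191,.06],down(-9.1)),4))
```

```text
[[ 701.9 -100.6   46. ]
 [ 681.2 -227.4   46. ]
 [ 631.6 -163.4   46. ]
 [ 624.4 -207.8   46. ]
 [ 682.9 -170.    46. ]
 [ 674.6 -217.2   46. ]
 [ 633.2  -99.7   46. ]
 [ 625.9 -144.6   46. ]]
[[104.9  65.1]
 [104.6 -63.5]
 [ 45.5  -8.1]
 [ 45.4 -53.1]
 [ 97.1  -6.5]
 [ 96.4 -54.4]
 [ 37.   55. ]
 [ 36.9   9.6]]
[[-0.     -0.0007  0.1202]
 [ 0.05   -0.08   -0.08  ]]
```

Request:
move_arm(plan=[[[0,0,0,0,-0.0005,0.04,0],[0,0,0,0,-0.0005,0.08,0],[0,0,0,0,-0.0005,0.11,0],[0,0,0,0,-0.0005,0.125,0],[0,0,0,0,-0.0005,0.13,0]]])

```text
time: 4.0
eef_pos: [0.6528, -0.1911, 0.0495]
tcp_rot: [0.997, -0.08, 0.0, 0.0]
contact_force: [0.6, -0.4, -0.4]
opening: 0.001
```

```bash
cat >> h.py <<'E'
def w(lx,ly,z):
    th=np.radians(-9.1);c,n=np.cos(th),np.sin(th)
    return [.588+c*lx-n*ly,-.1482+n*lx+c*ly,z]
def loc(p):
    th=np.radians(-9.1);c,n=np.cos(th),np.sin(th)
    return np.round((np.array(p)[...,:2]-[.588,-.1482])@np.array([[c,-n],[n,c]])*1e3,1)
E
python3 - <<'E'
from h import *
s=get_state();print(s["eef_pos"],s["contact_force"],loc(s["eef_pos"]))
print(rel(w(.071,-.0315,.0425),down(-9.1)))
im=read_camera("side");cv2.imwrite("pics/s2.png",cv2.resize(im[200:330,170:360,::-1],None,fx=4,fy=4))
E
```

```text
[ 0.65284831 -0.19112611  0.04953804] [ 0.63301919 -0.37276201 -0.44390337] [ 70.8 -32.1]
(array([ 0.0002, -0.0006,  0.007 ]), array([ 0.04, -0.03, -0.08]))
```

View pics/s2.png

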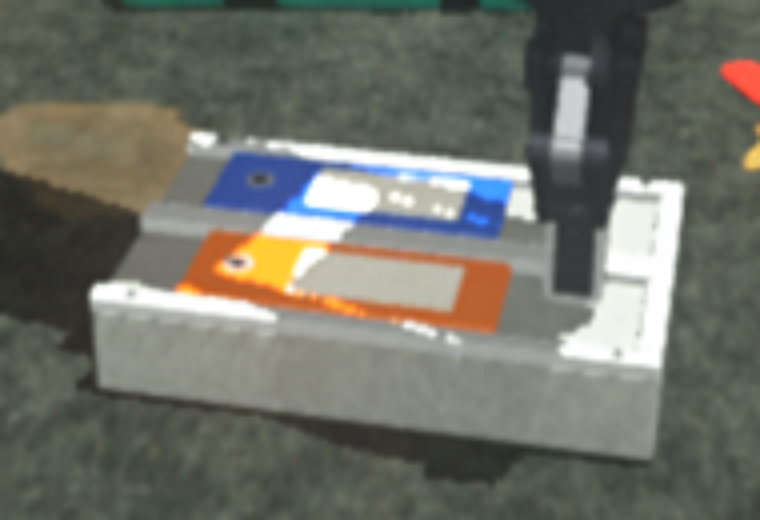

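Request:
move_arm(plan=[[[0,0,0,0,-0.0005,0.004,0],[0,0,0,0,-0.0005,0.007,0],[0,0,0,0,-0.0005,0.007,0],[0,0,0,-0.005,-0.0005,0.007,0],[0,0,0,-0.01,-0.0005,0.007,0]]])

```text
time: 4.68
eef_pos: [0.643, -0.1891, 0.043]
tcp_rot: [0.997, -0.08, 0.001, 0.001]
contact_force: [0.6, -0.7, -1.0]
opening: -0.001
```

Run:
```python
from h import *
s=get_state();print(s["eef_pos"],s["contact_force"],loc(s["eef_pos"]))
print(rel(w(-.020,-.0315,.0425),down(-9.1)))
```

```text
[ 0.64302011 -0.18913799  0.04301849] [ 0.64230923 -0.66668631 -0.96924874] [ 60.8 -31.7]
(array([-0.0808, -0.0001,  0.0004]), array([ 0.06, -0.08, -0.08]))
```

Request:
move_arm(plan=[[[0,0,0,-0.008,0,0.0005,0],[0,0,0,-0.016,0,0.0005,0],[0,0,0,-0.024,0,0.0005,0],[0,0,0,-0.032,0,0.0005,0],[0,0,0,-0.04,0,0.0005,0]]])

```text
time: 5.3
eef_pos: [0.6032, -0.1828, 0.0427]
tcp_rot: [0.997, -0.08, 0.001, 0.001]
contact_force: [1.2, 0.0, 1.2]
opening: -0.001
```

Run:
```python
from h import *
s=get_state();print(s["eef_pos"],s["contact_force"],loc(s["eef_pos"]))
print(rel(w(-.020,-.0315,.0425),down(-9.1)))
im=read_camera("side");cv2.imwrite("pics/s3.png",cv2.resize(im[200:330,170:360,::-1],None,fx=4,fy=4))
```

```text
[ 0.60323067 -0.18276492  0.04272139] [1.22101384 0.02312095 1.20500552] [ 20.5 -31.7]
(array([-0.0405, -0.0002,  0.0001]), array([ 0.06, -0.12, -0.08]))
```

View pics/s3.png

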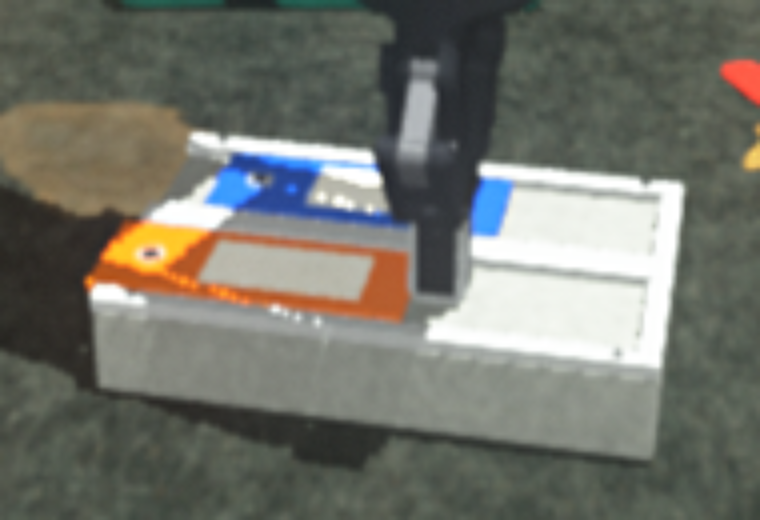

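Tag is moving straight with the fingers, its front end now at about the rack's edge. Pushing on, 40 mm.

Request:
move_arm(plan=[[[0,0,0,-0.008,0,0,0],[0,0,0,-0.016,0,0,0],[0,0,0,-0.024,0,0,0],[0,0,0,-0.032,0,0,0],[0,0,0,-0.04,0,0,0]]])

```text
time: 5.98
eef_pos: [0.5622, -0.176, 0.0424]
tcp_rot: [0.997, -0.08, 0.0, 0.0]
contact_force: [1.9, 0.6, 1.1]
opening: 0.004
```

Run:
```python
from h import *
s=get_state();print(s["eef_pos"],s["contact_force"],loc(s["eef_pos"]))
im=read_camera("side");cv2.imwrite("pics/s4.png",cv2.resize(im[200:330,170:360,::-1],None,fx=4,fy=4))
```

```text
[ 0.56221593 -0.17598139  0.04242035] [1.85138191 0.61566131 1.10103011] [-21.1 -31.5]
```

View pics/s4.png

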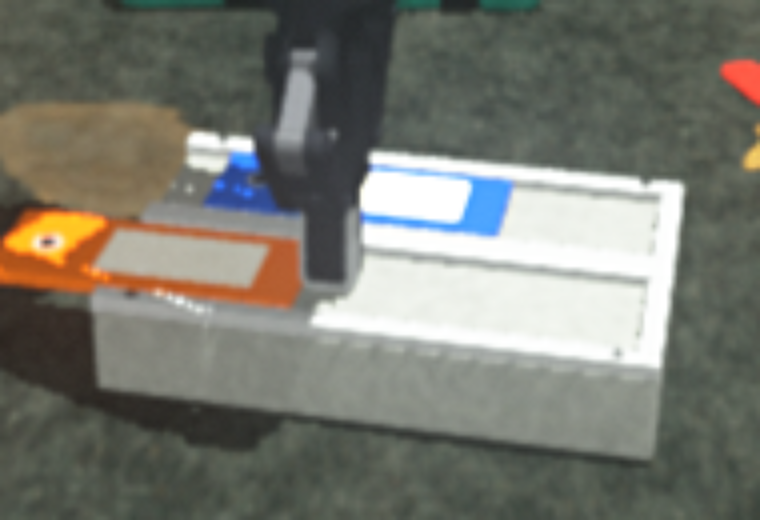

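Request:
move_arm(plan=[[[0,0,0,0.005,0,0,0],[0,0,0,0.008,0,-0.01,0],[0,0,0,0.008,0,-0.06,0],[0,0,0,-0.02,0,-0.09,0.0854],[0,0,0,-0.07,0,-0.1,0.0854]]])

```text
time: 6.65
eef_pos: [0.4943, -0.1657, 0.1462]
tcp_rot: [0.997, -0.08, 0.002, 0.002]
contact_force: [-0.3, -0.1, 0.3]
opening: 0.415
```

Run:
```python
from h import *
s=get_state();print(s["eef_pos"],s["contact_force"],loc(s["eef_pos"]))
print(rel(w(-.124,-.032,.10),down(-9.1)))
```

```text
[ 0.49431325 -0.16573605  0.14622231] [-0.28871534 -0.11997174  0.3011223 ] [-89.7 -32.1]
(array([-0.0345, -0.0003,  0.046 ]), array([ 0.17, -0.29, -0.02]))
```

Request:
move_arm(plan=[[[0,0,0,-0.02,0,0,0.0854],[0,0,0,-0.0345,0,0.02,0.0854],[0,0,0,-0.0345,0,0.046,0.0854],[0,0,0,-0.0345,0,0.046,0.0854],[0,0,0,-0.0345,0,0.046,0.0854]]])

```text
time: 7.28
eef_pos: [0.4613, -0.1609, 0.1012]
tcp_rot: [0.997, -0.079, 0.003, 0.002]
contact_force: [0.2, -0.9, 0.8]
opening: 0.998
```

Run:
```python
from h import *
s=get_state();print(repr(s["eef_pos"]),repr(s["tcp_rot"]),s["contact_force"],loc(s["eef_pos"]),s["opening"])
im=read_camera("wrist");cv2.imwrite("pics/w5.png",cv2.resize(im[:,:,::-1],None,fx=1.5,fy=1.5))
im=read_camera("side");cv2.imwrite("pics/s5.png",cv2.resize(im[150:330,130:360,::-1],None,fx=3.3,fy=3.3))
```

```text
array([ 0.46134004, -0.16086206,  0.10120302]) array([ 0.99683103, -0.07946172,  0.0030931 ,  0.00204116]) [ 0.19393558 -0.87049554  0.82013633] [-123.1  -32.5] 0.9982609421643127
```

View pics/w5.png

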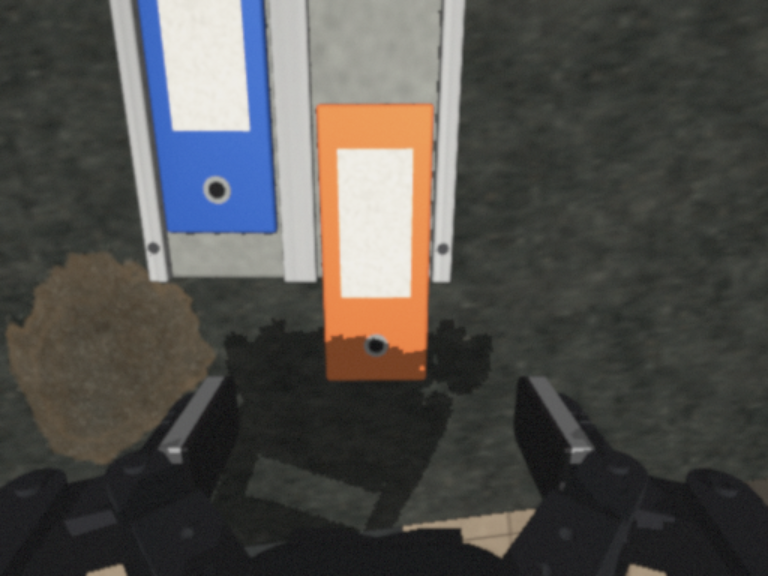

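View pics/s5.png

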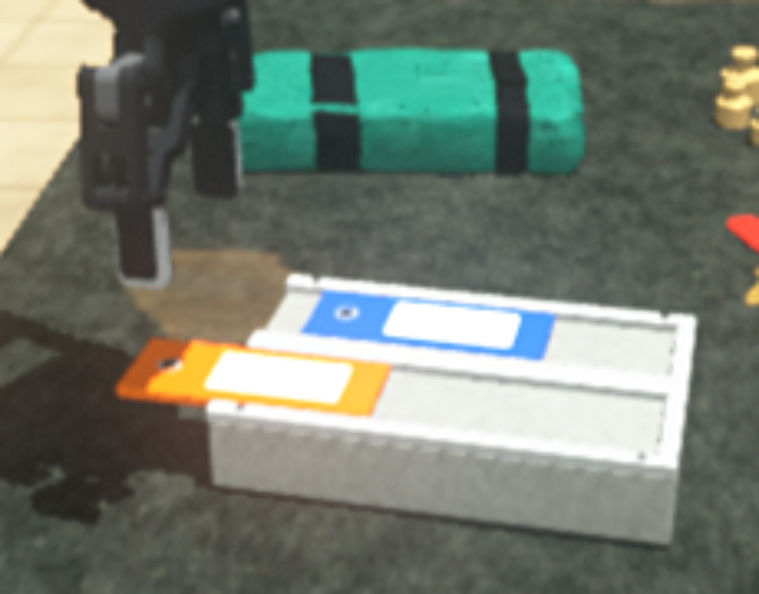

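Run:
```python
from h import *
s=dict(eef_pos=np.array([ 0.46134004,-0.16086206,0.10120302]),tcp_rot=[0.99683103,-0.07946172,0.0030931,0.00204116])
P=toW("wrist",(np.array([(318,104),(433,104),(427,380),(326,380),(149,281),(450,281)])-.25)/1.5,.046,s)
print(loc(P))
r=R.from_quat(s["tcp_rot"])
for z in (0,-.005,-.013,-.02):
  for x in (0.011,):
    print(z,[ (toP("wrist",s["eef_pos"]+r.apply([x,y,z]),s)*1.5).round(0).tolist() for y in (-.0425,.0425,-.057,.057)])
print(rel(w(-.126,-.032,.055),down(-9.1)))
```

```text
[[ -33.6   -8.3]
 [ -33.6  -52.8]
 [-152.8  -54.3]
 [-152.8   -7.6]
 [-105.    67.2]
 [-105.1  -62.7]]
0 [[[252.0, 350.0]], [[512.0, 350.0]], [[207.0, 350.0]], [[557.0, 350.0]]]
-0.005 [[[248.0, 357.0]], [[516.0, 357.0]], [[202.0, 357.0]], [[562.0, 357.0]]]
-0.013 [[[241.0, 369.0]], [[524.0, 369.0]], [[193.0, 369.0]], [[572.0, 369.0]]]
-0.02 [[[234.0, 380.0]], [[531.0, 380.0]], [[184.0, 380.0]], [[582.0, 380.0]]]
(array([-0.0035, -0.0008,  0.0465]), array([ 0.23, -0.42, -0.01]))
```

Run:
```python
from h import *
print(rel(w(-.1235,-.031,.038),down(-9.1)))
```

```text
(array([-0.0012, -0.0019,  0.0635]), array([ 0.23, -0.42, -0.01]))
```

Request:
move_arm(plan=[[[0.2,-0.4,0,-0.0012,-0.002,0.01,0.0854],[0.2,-0.4,0,-0.0012,-0.002,0.03,0.0854],[0.2,-0.4,0,-0.0012,-0.002,0.05,0.0854],[0.2,-0.4,0,-0.0012,-0.002,0.0635,0.0854],[0.2,-0.4,0,-0.0012,-0.002,0.0635,0.0854]]])

```text
time: 8.0
eef_pos: [0.4604, -0.1587, 0.0368]
tcp_rot: [0.997, -0.079, -0.001, -0.0]
contact_force: [0.3, -0.3, 0.6]
opening: 1.001
```

Run:
```python
from h import *
s=get_state();print(repr(s["eef_pos"]),s["contact_force"],loc(s["eef_pos"]),s["opening"])
print(rel(w(-.1235,-.031,.038),down(-9.1)))
im=read_camera("wrist");cv2.imwrite("pics/w6.png",cv2.resize(im[:,:,::-1],None,fx=1.5,fy=1.5))
```

```text
array([ 0.46038014, -0.15867305,  0.03683925]) [ 0.26308919 -0.29473715  0.56095784] [-124.4  -30.5] 1.0009170203950672
(array([ 0.0009,  0.0005, -0.0012]), array([-0.03,  0.12, -0.01]))
```

View pics/w6.png

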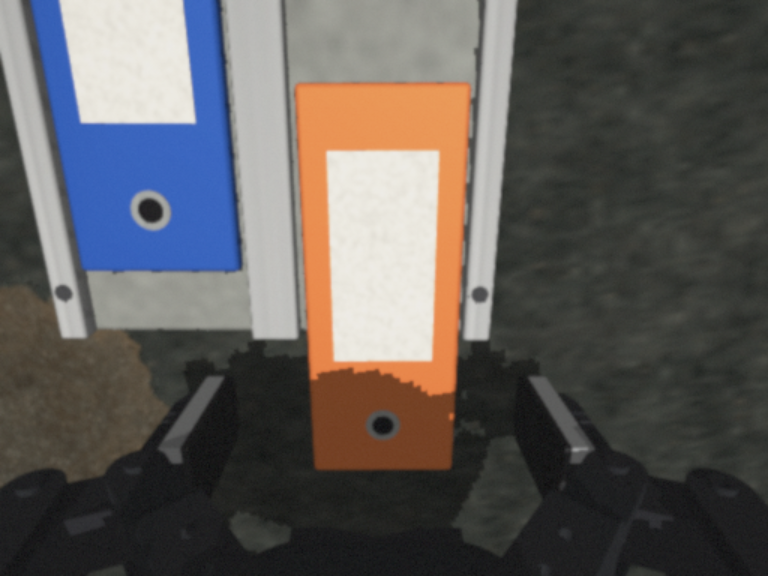

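Request:
move_arm(plan=[[[0,0.1,0,0.001,0.0015,-0.001,0.0854],[0,0.1,0,0.001,0.0015,-0.001,0.055],[0,0.1,0,0.001,0.0015,-0.001,0.05],[0,0.1,0,0.001,0.0015,-0.001,0.04],[0,0.1,0,0.001,0.0015,-0.001,0.03]]], force=50)

```text
time: 8.68
eef_pos: [0.462, -0.1609, 0.0394]
tcp_rot: [0.997, -0.079, 0.001, 0.0]
contact_force: [-1.5, 0.9, 5.2]
opening: 0.517
```

Run:
```python
from h import *
s=get_state();print(repr(s["eef_pos"]),repr(s["tcp_rot"]),s["contact_force"],loc(s["eef_pos"]),s["opening"]*85.4)
im=read_camera("wrist");cv2.imwrite("pics/w7.png",cv2.resize(im[:,:,::-1],None,fx=1.5,fy=1.5))
im=read_camera("side");cv2.imwrite("pics/s7.png",cv2.resize(im[150:330,130:360,::-1],None,fx=3.3,fy=3.3))
```

```text
array([ 0.4619994 , -0.16085748,  0.03935621]) array([ 9.96843332e-01, -7.93891402e-02,  8.15959881e-04,  2.63873005e-04]) [-1.49040886  0.86889069  5.18521644] [-122.4  -32.4] 44.12913965499291
```

View pics/w7.png

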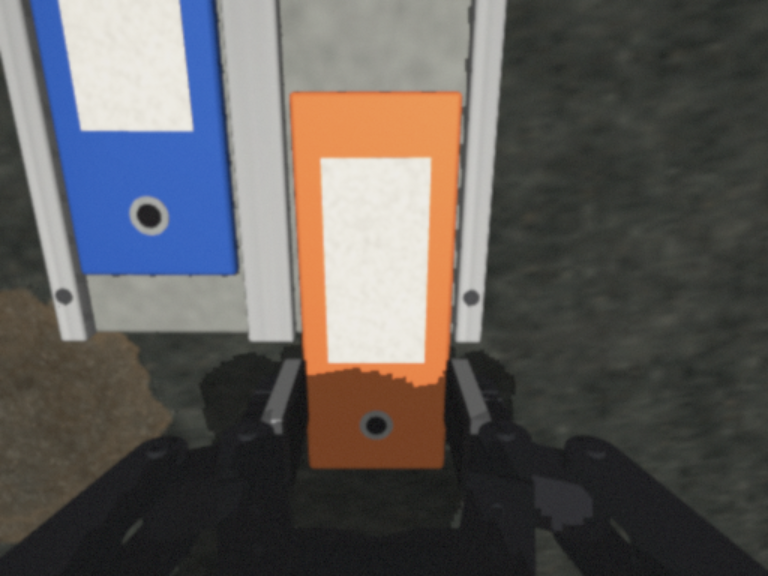

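View pics/s7.png

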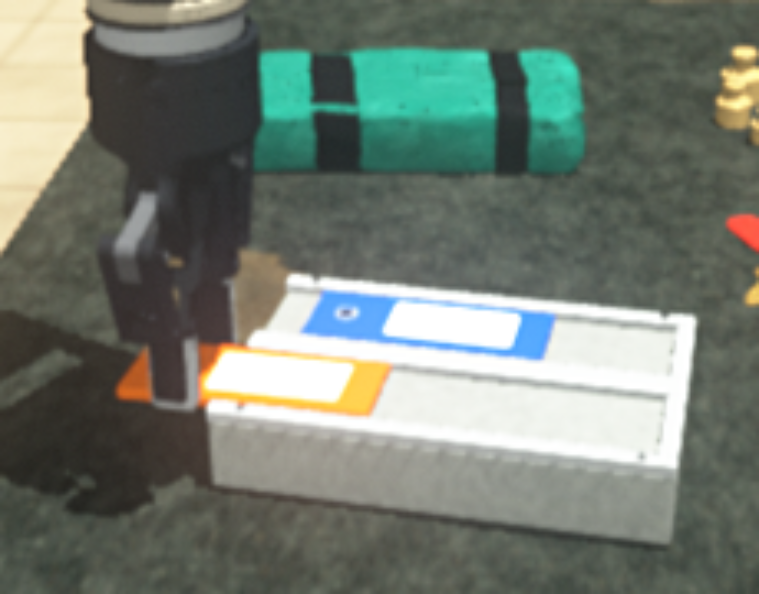

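Request:
move_arm(plan=[[[0,0,0,0,0,0,0.03],[0,0,0,0,0,-0.01,0.03],[0,0,0,0,0,-0.03,0.03],[0,0,0,0,0,-0.055,0.03],[0,0,0,0,0,-0.08,0.03]]])

```text
time: 9.4
eef_pos: [0.4616, -0.1606, 0.1199]
tcp_rot: [0.997, -0.079, 0.001, 0.0]
contact_force: [0.0, -0.1, -1.7]
opening: 0.516
```

Run:
```python
from h import *
s=get_state();print(repr(s["eef_pos"]),repr(s["tcp_rot"]),s["contact_force"],loc(s["eef_pos"]),s["opening"]*85.4)
im=read_camera("wrist");cv2.imwrite("pics/w8.png",cv2.resize(im[:,:,::-1],None,fx=1.5,fy=1.5))
im=read_camera("side");cv2.imwrite("pics/s8.png",cv2.resize(im[150:330,130:360,::-1],None,fx=3.3,fy=3.3))
im=read_camera("top");cv2.imwrite("pics/t8.png",im[:,:,::-1])
```

```text
array([ 0.46157692, -0.16059994,  0.11986695]) array([ 9.96843028e-01, -7.93950304e-02,  6.25988985e-04,  1.22408357e-04]) [ 0.0305421  -0.08336312 -1.72246271] [-122.9  -32.2] 44.08246426859995
```

View pics/w8.png

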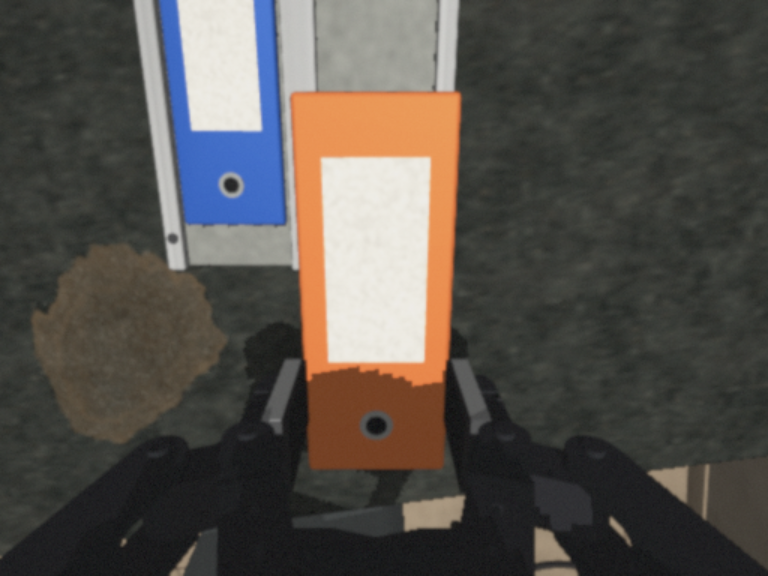

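View pics/s8.png

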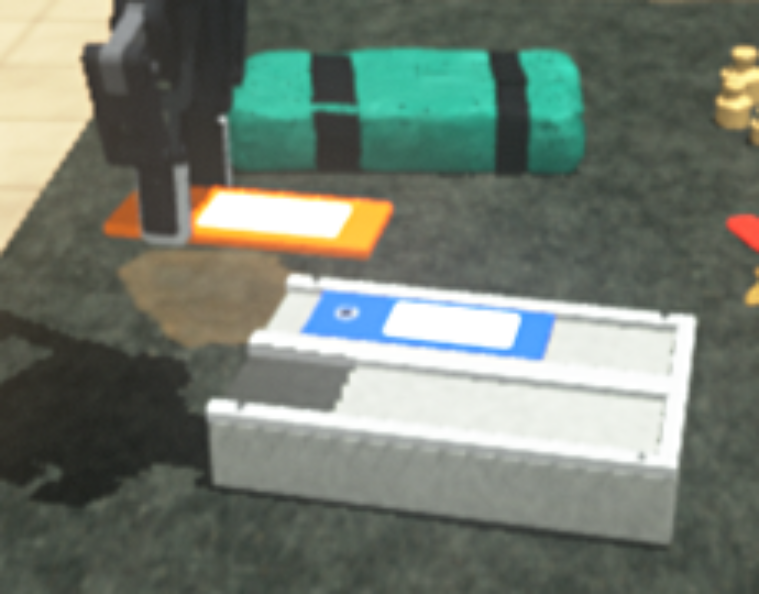

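Run:
```python
from h import *
s=dict(eef_pos=np.array([0.46157692, -0.16059994,  0.11986695]),tcp_rot=[ 9.96843028e-01, -7.93950304e-02,  6.25988985e-04,  1.22408357e-04])
r=R.from_quat(s["tcp_rot"])
P=toW("wrist",(np.array([(292,92),(461,92),(444,468),(308,468),(376,425)])-.25)/1.5,s["eef_pos"][2]+.0066,s)
print(np.round(r.inv().apply(P-s["eef_pos"])*1e3,1))
print(rel([.506,.217,.2],down(0.5)))
```

```text
[[ 88.8 -24.2  -6.5]
 [ 88.8  20.4  -6.5]
 [-29.6  21.1  -6.6]
 [-29.6 -25.   -6.6]
 [-12.8  -2.   -6.6]]
(array([-0.0167, -0.3802, -0.0802]), array([ 0.12, -0.28, -9.6 ]))
```

Request:
move_arm(plan=[[[0,0,-1,-0.002,-0.03,-0.02,0.03],[0,0,-2,-0.004,-0.075,-0.04,0.03],[0,0,-4,-0.006,-0.125,-0.06,0.03],[0,0,-5,-0.008,-0.175,-0.08,0.03],[0,0,-6,-0.01,-0.225,-0.08,0.03]]])

```text
time: 10.18
eef_pos: [0.4886, 0.0642, 0.2006]
tcp_rot: [1.0, -0.027, 0.003, 0.001]
contact_force: [-0.2, 0.3, -0.5]
opening: 0.511
```

Run:
```python
from h import *
print(rel([.506,.217,.2],down(0.5)))
```

```text
(array([ 0.0092, -0.1535,  0.0003]), array([ 0.14, -0.39, -3.58]))
```

Request:
move_arm(plan=[[[0,-0.2,-1,0.003,-0.045,0,0.03],[0,-0.3,-2,0.006,-0.09,0,0.03],[0,-0.4,-3,0.008,-0.13,0,0.03],[0,-0.4,-3.5,0.009,-0.1535,0,0.03],[0,-0.4,-3.5,0.009,-0.1535,0,0.03]]])

```text
time: 10.8
eef_pos: [0.5048, 0.2181, 0.1982]
tcp_rot: [1.0, 0.005, -0.002, 0.002]
contact_force: [-1.0, -1.2, -0.5]
opening: 0.517
```

Run:
```python
from h import *
s=get_state();print(repr(s["eef_pos"]),repr(s["tcp_rot"]),s["contact_force"],s["opening"]*85.4)
im=read_camera("wrist");cv2.imwrite("pics/w9.png",cv2.resize(im[:,:,::-1],None,fx=1.5,fy=1.5))
print([(d["centre"],d["p"],toW("wrist",d["centre"],.049,s)) for d in pinpoint("wrist","parcel_top")])
for d in cut_out("wrist","parcel_top")[:1]: print(d["p"],wrect("wrist",d["pixels"],.049,s))
im=read_camera("top");cv2.imwrite("pics/t9.png",cv2.resize(im[100:300,100:330,::-1],None,fx=3,fy=3))
```

```text
array([0.50482878, 0.21806818, 0.19819032]) array([ 0.99998501,  0.00494991, -0.001735  ,  0.00157095]) [-1.00036553 -1.18408146 -0.52454963] 44.12718251338758
[]
0.81 [544.5 225.4 214.6 120.4   1.9]
```

View pics/w9.png

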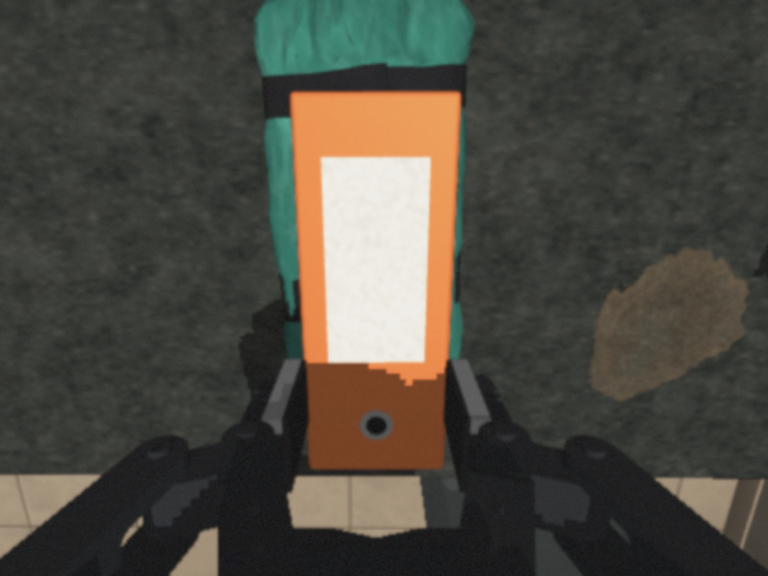

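View pics/t9.png

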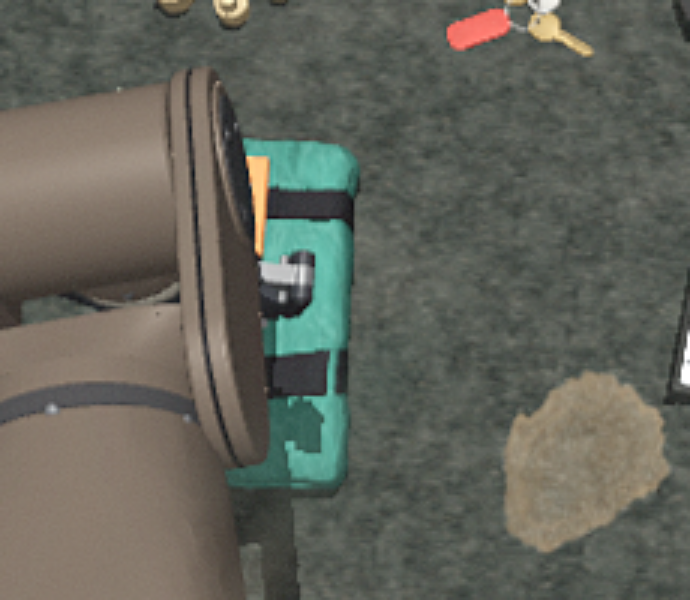

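```bash
python3 - <<'E'
from h import *
s=dict(eef_pos=np.array([0.50482878, 0.21806818, 0.19819032]),tcp_rot=[0.99998501,  0.00494991, -0.001735  ,  0.00157095])
P=lambda l,z:np.round(toW("wrist",(np.array(l)-.25)/1.5,z,s)*1e3,1)
for z in (.049,.035):
  print("left",P([(256,40),(264,100),(274,200),(285,300),(288,350)],z)[:,:2].tolist())
  print("right",P([(473,40),(467,100),(465,180),(461,300),(461,350)],z)[:,:2].tolist())
T=lambda l,z:np.round(toW("top",np.array(l)/4.5+[139.6,139.6],z)*1e3,1)[:,:2].tolist()
for z in (.049,.035):
  print("T left",T([(88,80),(80,200),(75,300),(68,480)],z))
  print("T right",T([(352,80),(348,200),(343,300),(338,480)],z))
  print("far",T([(150,28),(300,28)],z),"near",T([(120,535),(280,540)],z), "nearbottom",T([(150,562)],0))
# contour of initial mask by colour, top view
im=cv2.imread("pics/top0.png");h=cv2.cvtColor(im,cv2.COLOR_BGR2HSV)[140:270,140:235]
E
python3 -c "
from PIL import Image" 2>/dev/null; cp pics/side0.png /tmp
python3 - <<'E'
import cv2
im=cv2.imread("pics/side0.png")[150:215,185:320];cv2.imwrite("pics/sparz.png",cv2.resize(im,None,fx=5.5,fy=5.5,interpolation=cv2.INTER_CUBIC))
E
```

```text
left [[630.8, 286.6], [600.2, 284.1], [543.9, 281.6], [479.9, 278.1], [444.5, 277.8]]
right [[632.0, 167.9], [601.4, 169.0], [556.9, 167.1], [481.0, 164.6], [445.6, 162.2]]
left [[633.0, 289.7], [600.9, 287.2], [542.0, 284.5], [474.9, 280.8], [437.8, 280.5]]
right [[634.3, 165.3], [602.2, 166.5], [555.6, 164.5], [476.1, 161.8], [438.9, 159.4]]
T left [[626.9, 284.1], [569.7, 282.9], [523.1, 281.1], [441.6, 277.1]]
T right [[631.8, 161.4], [574.6, 159.8], [528.0, 159.3], [446.5, 156.6]]
far [[653.2, 257.3], [656.0, 187.2]] near [[418.3, 251.9], [418.9, 180.7]] nearbottom [[408.8, 247.3]]
T left [[630.8, 287.6], [572.7, 286.4], [525.4, 284.6], [442.7, 280.5]]
T right [[635.7, 163.1], [577.7, 161.4], [530.4, 160.9], [447.6, 158.1]]
far [[657.5, 260.4], [660.3, 189.3]] near [[419.0, 254.9], [419.7, 182.6]] nearbottom [[408.8, 247.3]]
```

View pics/sparz.png

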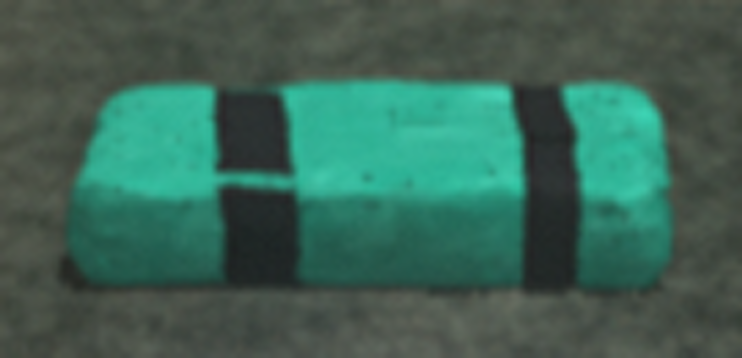

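Run:
```python
from h import *
print(rel([.5085,.2205,.06],down(1.9)))
```

```text
(array([ 0.0033, -0.0048,  0.1394]), array([ 0.17,  0.1 , -1.54]))
```

Request:
move_arm(plan=[[[0.1,0.1,-1,0.003,-0.005,0.03,0.03],[0.1,0.1,-1.5,0.0033,-0.005,0.07,0.03],[0.1,0.1,-1.5,0.0033,-0.005,0.11,0.03],[0.1,0.1,-1.5,0.0033,-0.005,0.13,0.03],[0.1,0.1,-1.5,0.0033,-0.005,0.135,0.03]]])

```text
time: 11.62
eef_pos: [0.5074, 0.2194, 0.0627]
tcp_rot: [1.0, 0.015, -0.002, 0.001]
contact_force: [0.3, 0.1, -0.7]
opening: 0.514
```

Run:
```python
from h import *
s=get_state();print(repr(s["eef_pos"]),repr(s["tcp_rot"]),s["contact_force"],s["opening"]*85.4)
print(rel([.5085,.2205,.050],down(1.9)))
im=read_camera("wrist");cv2.imwrite("pics/w10.png",cv2.resize(im[:,:,::-1],None,fx=1.5,fy=1.5))
im=read_camera("side");cv2.imwrite("pics/s10.png",cv2.resize(im[120:240,170:350,::-1],None,fx=4.2,fy=4.2))
```

```text
array([0.50738873, 0.21943192, 0.0626539 ]) array([ 0.999878  ,  0.01548627, -0.00175058,  0.00105053]) [ 0.32846199  0.07387418 -0.67119527] 43.921553330240975
(array([ 0.0012, -0.0011,  0.0126]), array([ 0.12,  0.2 , -0.13]))
```

View pics/w10.png

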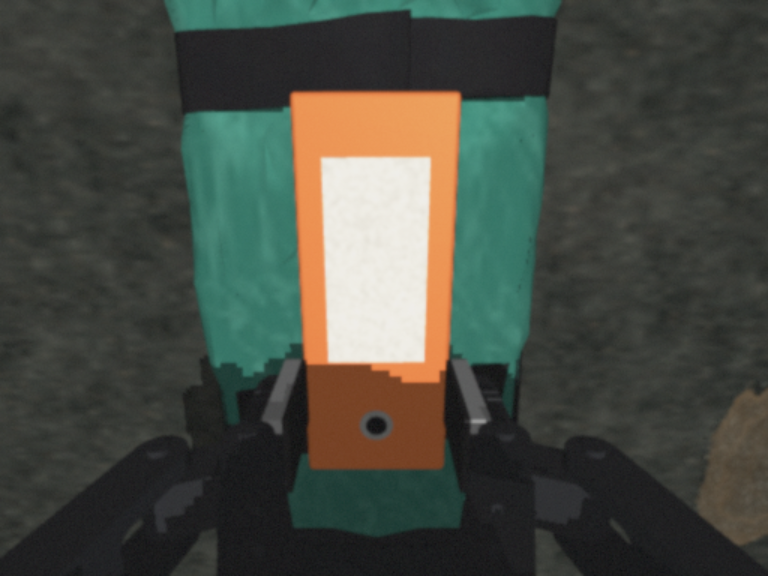

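View pics/s10.png

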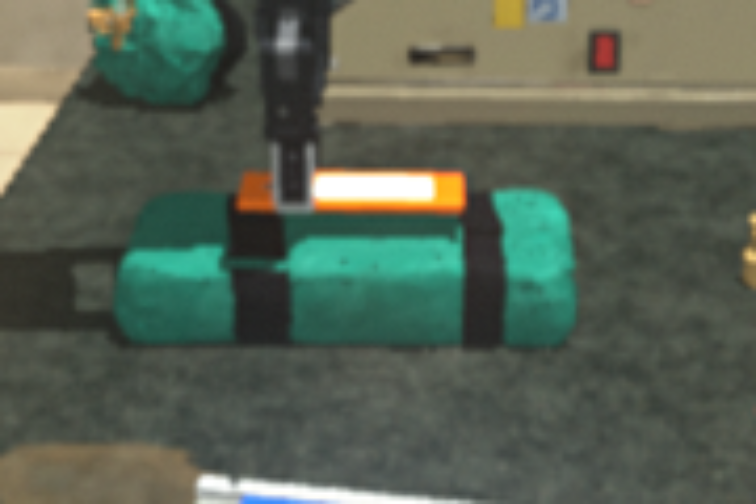

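Request:
move_arm(plan=[[[0.1,0.2,0,0,-0.004,0,0.03],[0.1,0.2,0,0,-0.004,0.005,0.03],[0.1,0.2,0,0,-0.004,0.01,0.03],[0.1,0.2,0,0,-0.004,0.012,0.03],[0.1,0.2,0,0,-0.004,0.012,0.03]]])

```text
time: 12.35
eef_pos: [0.5083, 0.224, 0.0521]
tcp_rot: [1.0, 0.016, 0.001, -0.0]
contact_force: [0.3, 0.8, -1.2]
opening: 0.513
```

Run:
```python
from h import *
s=get_state();print(repr(s["eef_pos"]),repr(s["tcp_rot"]),s["contact_force"],s["opening"]*85.4)
print(rel([.508,.2235,.0485],down(1.9)))
im=read_camera("side");cv2.imwrite("pics/s11.png",cv2.resize(im[140:220,190:320,::-1],None,fx=6,fy=6))
```

```text
array([0.50829915, 0.2240089 , 0.05208762]) array([ 9.99875208e-01,  1.57442771e-02,  1.28846119e-03, -1.58412463e-04]) [ 0.2938185   0.78859891 -1.19505306] 43.807584692215535
(array([-0.0003,  0.0005,  0.0036]), array([-0.02, -0.15, -0.1 ]))
```

View pics/s11.png

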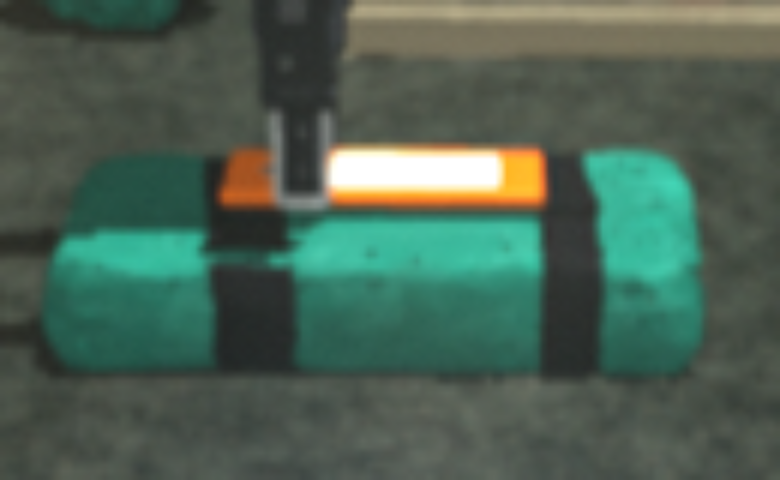

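Request:
move_arm(plan=[[[0,-0.1,0,0,0,0.001,0.03],[0,-0.1,0,0,0,0.002,0.03],[0,-0.1,0,0,0,0.003,0.03],[0,-0.1,0,0,0,0.003,0.03],[0,-0.1,0,0,0,0.003,0.03]]])

```text
time: 13.02
eef_pos: [0.5085, 0.224, 0.0493]
tcp_rot: [1.0, 0.016, 0.001, -0.0]
contact_force: [-0.4, -0.3, -0.2]
opening: 0.513
```

Run:
```python
from h import *
s=get_state();print(repr(s["eef_pos"]),repr(s["tcp_rot"]),s["contact_force"],s["wrist_torque"],s["opening"]*85.4)
im=read_camera("side");cv2.imwrite("pics/s12.png",cv2.resize(im[140:220,190:320,::-1],None,fx=6,fy=6))
```

```text
array([0.50849138, 0.22401922, 0.04929615]) array([ 9.99876580e-01,  1.56979328e-02,  6.04281876e-04, -1.85292065e-04]) [-0.35422291 -0.34836464 -0.21024733] [ 0.04952946  0.05926576 -0.01946362] 43.794680165305905
```

View pics/s12.png

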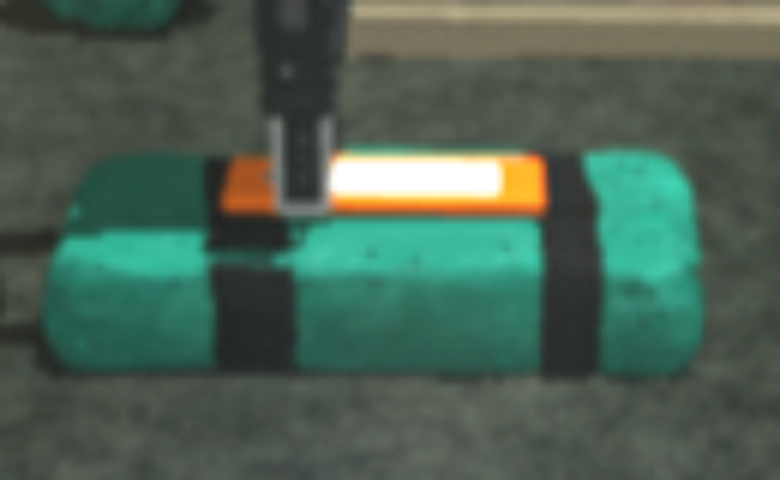

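Request:
move_arm(plan=[[[0,0,0,0,0,0.0005,0.03],[0,0,0,0,0,0.001,0.03],[0,0,0,0,0,0.0015,0.03],[0,0,0,0,0,0.0015,0.03],[0,0,0,0,0,0.0015,0.03]]])

```text
time: 13.7
eef_pos: [0.5086, 0.2241, 0.0487]
tcp_rot: [1.0, 0.016, 0.001, -0.0]
contact_force: [-2.3, -1.2, 5.0]
opening: 0.515
```

Request:
move_arm(plan=[[[0,0,0,0,0,-0.0003,0.05],[0,0,0,0,0,-0.0003,0.055],[0,0,0,0,0,-0.0005,0.06],[0,0,0,0,0,-0.0005,0.065],[0,0,0,0,0,-0.0005,0.068]]])

```text
time: 14.32
eef_pos: [0.5086, 0.224, 0.0491]
tcp_rot: [1.0, 0.016, 0.0, -0.0]
contact_force: [0.4, 0.1, 0.7]
opening: 0.8
```

Run:
```python
from h import *
s=get_state();print(repr(s["eef_pos"]),s["contact_force"],s["opening"]*85.4)
im=read_camera("wrist");cv2.imwrite("pics/w13.png",cv2.resize(im[:,:,::-1],None,fx=1.5,fy=1.5))
```

```text
array([0.50855934, 0.22403556, 0.04905932]) [0.41615493 0.10540061 0.67946954] 68.34878812448896
```

View pics/w13.png

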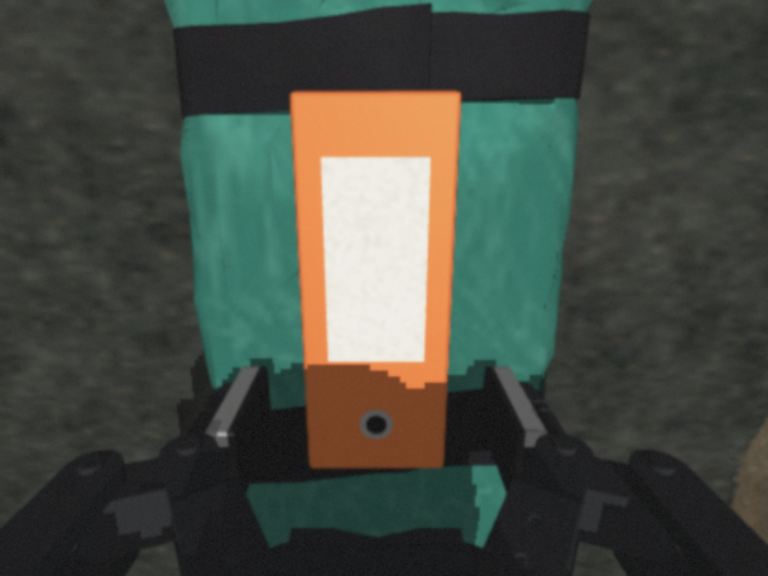

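Released cleanly, margins 109 px left against 117 px right. Lifting off.

Request:
move_arm(plan=[[[0,0,0,0,0,-0.01,0.07],[0,0,0,0,0,-0.03,0.07],[0,0,0,0,0,-0.07,0.07],[0,0,0,0,0,-0.12,0.07],[0,0,0,0,0,-0.16,0.07]]])

```text
time: 15.0
eef_pos: [0.5089, 0.2241, 0.2122]
tcp_rot: [1.0, 0.016, 0.002, -0.0]
contact_force: [-0.4, 0.3, -0.1]
opening: 0.819
```

Request:
move_arm(plan=[[[0,0,0,0,0.04,0,0.07],[0,0,0,0,0.09,0,0.07],[0,0,0,0,0.14,0,0.07],[0,0,0,0,0.19,0,0.07],[0,0,0,0,0.24,0,0.07]]])

```text
time: 15.62
eef_pos: [0.5164, -0.0173, 0.2131]
tcp_rot: [1.0, 0.016, 0.003, -0.0]
contact_force: [1.1, -0.0, 0.5]
opening: 0.819
```

Request:
move_arm(plan=[[[0,0,0,0,0.05,0,0.07],[0,0,0,0,0.1,0,0.07],[0,0,0,0,0.15,0,0.07],[0,0,0,0,0.15,0,0.07],[0,0,0,0,0.15,0,0.07]]])

```text
time: 16.25
eef_pos: [0.5211, -0.1669, 0.2133]
tcp_rot: [1.0, 0.016, 0.003, -0.0]
contact_force: [0.1, 0.5, 0.4]
opening: 0.82
```

Run:
```python
from h import *
s=get_state();print(s["eef_pos"],s["contact_force"],s["time"])
im=read_camera("top");cv2.imwrite("pics/t14.png",cv2.resize(im[100:290,100:300,::-1],None,fx=3,fy=3))
for q,z in (("orange_tag_center",.055),("parcel_top",.049),("blue_tag_center",.046)):
    for d in cut_out("top",q)[:1]: print(q,d["p"],wrect("top",d["pixels"],z))
    print([(d["centre"],toW("top",d["centre"],z)) for d in pinpoint("top",q)[:1]])
im=read_camera("side");cv2.imwrite("pics/s14.png",cv2.resize(im[130:320,170:360,::-1],None,fx=3.1,fy=3.1))
```

```text
[ 0.52108678 -0.16688975  0.21331651] [0.14495539 0.53046714 0.43997391] 16.25
orange_tag_center 0.79 [539.1 224.7 118.8  46.1   3.2]
[([183.9, 198.3], array([[0.5408225 , 0.22471329, 0.055     ]]))]
parcel_top 0.7 [534.4 220.4 243.5 127.7   1.3]
[([187.4, 200.1], array([[0.5384701 , 0.21836651, 0.049     ]]))]
blue_tag_center 0.58 [ 569.3 -111.8  119.5   46.7   -9.6]
[([347.0, 190.6], array([[ 0.57213631, -0.10915872,  0.046     ]]))]
```

View pics/t14.png

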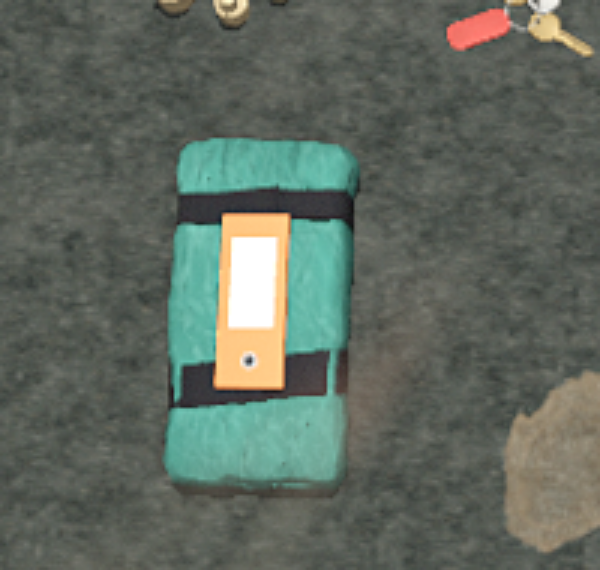

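View pics/s14.png

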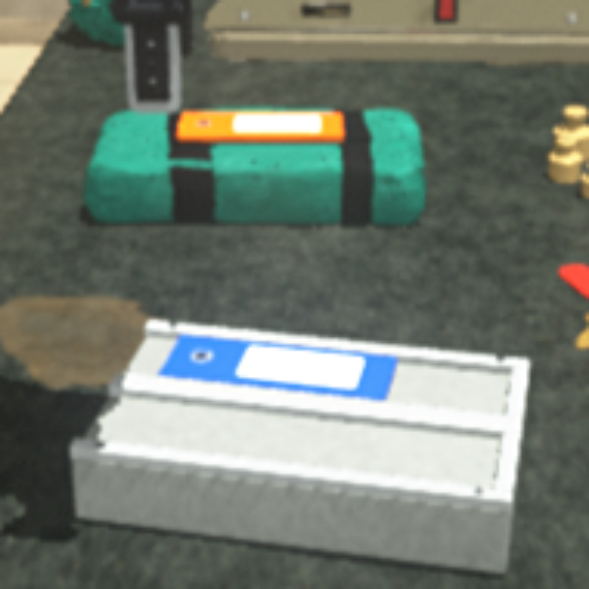

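The tag lies flat, centred to within a few mm and parallel to the parcel. Neither the parcel nor the blue tag has shifted, and the robot is clear of everything, so I'm handing in.

```bash
python3 -c "
from plant import *
print(ticket.sign_off(),get_state()['time'])"
```

```text
the job is handed in; nothing more can be done
the job is handed in; nothing more can be done
```

I laid the orange tag flat on top of the green parcel, in the middle and lengthwise, and handed the job in at about 16.7 s of the 53 s allowed. I pushed it about 78 mm along its lane with closed fingertips until it stuck out about 47 mm. I then gripped it across its width by that end at 50 N, set it down with about 5 N of contact, released it and moved clear.

**Tag position:** The last top view puts the tag centre at (539, 225) mm, turned about 3°. I estimate the parcel centre at (538, 221–222) mm, turned about 2°, so the tag is off by about 3–4 mm sideways and 1–3 mm lengthwise.

**Parcel and blue tag:** The parcel outline measured (534.4, 220.4) mm against (533.8, 220.0) mm at the start, so it did not move. The blue tag also reads the same as at the start, and no force stood on the tool.

**Disagreements:** At the start, the top and side networks put the parcel's centre about 15 mm apart in y, with low confidence in the side view. I used the parcel's edges in the top and wrist pictures instead. The wrist camera showed a sideways bias of about 2 mm, which I allowed for.

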